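# Roll down a glued collage piece and weight it

## Robot

A 7-joint arm with a two-finger parallel gripper is mounted at the origin on the work surface. World frame = base frame: x ahead of the robot, y to its left, z up, the work surface at z = 0. Lengths are in m, angles in rad, forces in N, time in s.
With the tool pointing down it reaches from about 0.425 to 0.95 m from the base axis. Payload 4.7 kg.
Tool frame: the origin (TCP) lies between the finger pads; the fingertips stand 19 mm ahead of it and the grasp point (between the pads) is the TCP; z points along the fingers, y is the line along which they close (so a half turn about z gives the same grasp; the last joint's range is limited). The gripper opens to 87 mm and grips with 3 to 60 N. Pads are 19 mm wide; open, the fingers measure 117 mm over their backs; the gripper's body (75 mm by 190 mm) begins 51 mm behind the grasp point.
Start: joints at [-1.14, 0.469, -0.049, 1.532, 0.024, 1.141, -0.082], TCP at [0.3, 0.605, 0.242] pointing down, gripper open.
Joint ranges: [-2.59, 2.59], [-0.33, 1.99], [-1.39, 1.29], [0.1, 2.45], [-1.04, 4.18], [0.21, 1.99], [-2.66, 2.66]. Speed limits (rad/s): [2.57, 2.57, 3.14, 3.14, 3.14, 3.14, 3.14].

## Interface

Orientations are given as a unit quaternion [w, x, y, z].
In Python, from plant import r gives the robot as it stands.
- The arm moves only by the tool apply_moves, never from a script. Its argument "deltas" is text: rows parted by semicolons, each of 5 numbers parted by spaces: the opening, from 0 (shut) to 1 (fully open), then the shift along the tool's x, y, z in parts of the range, where 1.0 means 75 cm, then the turn about the tool's z in normalised numbers (1 is 2 rad). A call has 1 to 20 rows; each row is the pose to reach, as a shift and turn from the pose commanded when the call began, along the tool's axes at that moment; what a row does not reach only later rows make up. A row lasts 1/8 s, in which the tool goes at most 62.5 mm and 10.7 degrees, less where a joint would pass 70% of its speed; a pose out of reach is approached as far as the arm can. A shift or turn number past 1, either way, is cut back to 1. A call with a gripper value outside its range is refused whole. The fingers move at their own pace and stop on an object; the grip force is fixed at half the most. Time passes only in rows, so rows that repeat a pose let the fingers close. It gives the time, the measured TCP pose, the force, the opening and the grip force at its end, in the units of the state.
- r.read_state(): the state, without advancing time (a new reading comes with each control period).
- r.capture(name): name is "side" or "top"; returns (picture, depth): 480x640x3 uint8, red, green, blue; 480x640 float32, m along the optical axis (not along the pixel's ray), 0 where there is no reading.
- r.camera_info(name): a dict with "camera_matrix" (3x3 intrinsics, pixels), "rvec" (rotation vector, rad) and "tvec" (3), from world to camera coordinates, as OpenCV has them. Camera axes: x right, y down, z forward; pixel columns grow to the right and rows downward; lengths in m; the calibration is good to about 2 mm. A picture is of the moment at which its call begins. camera_info takes no time and is no camera call.
- r.hand_in(): hands the job in; it is judged then, once.
The state is a dict: "t": time; "qpos": joint angles; "qd": joint speeds; "tau": joint torques, N m; "position": TCP position; "tcp_rot": TCP orientation; "force": force on the tool from outside, world axes, zero at the start; "wrist_torque": the same for the moment, N m; "gripper_width": finger opening in m; "finger_force": force on a finger pad.
Only numpy, scipy, OpenCV 4.12 (cv2) and the standard library are available. Lean on these libraries where they do the work, as an engineer would, in place of code of your own. Each camera call takes 0.05 s, during which the arm holds its last target. There are 200 camera calls.

## Task

Roll down the freshly glued collage piece on the folding book: with the fingertips on top of the wooden roller, roll it over the piece to the pencil line at the far end, pressing firmly all the way (about 10 N, never over 22 N), without letting it skid or lifting it off the page. Leave it lying still and square on the line, then set the knobbed steel weight gently, upright, on the middle of the piece, and leave the other things on the bench where they are.

Things in the scene. Friction and masses are not known exactly. Their poses are not given: they have to be found in the camera images.
- book: folded-up accordion book of white card, fixed: 180 mm along x, 200 mm along y; its flat, level, firm page is 31 mm above its origin (centre of the underside, up to 8 mm below the bench top). A teal torn-edged collage piece, 112 mm along x by 96 mm along y, has just been glued on the page.
- line (a point): middle of the pencil line ruled across the page just past the far end of the piece, on the page's surface; axes as the book's: the line runs along x, the roller starts on the -y side and rolls towards +y.
- piece_mid (a point): centre of the glued piece, on the page's surface, 64.5 mm to the -y side of the line; axes as the line's.
- roller: plain beech roller, solid, 48 mm in diameter, 150 mm long, about 0.22 kg, loose, lying across the page 113 mm (within 3) before the line. Origin: middle of its axis (body x, along the book's x); z is up at the start and turns with it. Tips pressed on its top carry it half as far as they move, so they run ahead of it: lift them and set them back on the top every 10 to 20 mm.
- weight: dark steel pressing weight, upright: a round body 46 mm in diameter and 42 mm high, above it a neck 20 mm in diameter and a round knob 25 mm in diameter from 60 to 80 mm above the underside, 82 mm high over all, about 0.6 kg. Stands on the bench beside the book. Origin: centre of its underside; z up.
- glue_pot: white lidded pot, 54 mm in diameter, 75 mm high, standing on the bench; leave alone. Origin: centre of underside.
- tape: roll of tape lying flat, 70 mm in diameter, 24 mm high; leave alone. Origin: centre of underside.
- folder: ivory-coloured bone folder, flat strip 150 mm long along its x, 20 mm wide, 5 mm thick, beyond the book; leave alone. Origin: centre of underside.
- pencils: square white tin 75 mm wide and 95 mm high, with pencils to 170 mm; leave alone. Origin: centre of underside.
- brushes: white pot 104 mm in diameter, 115 mm high, with brushes to 270 mm; leave alone. Origin: centre of underside.
- dish: turquoise bowl 140 mm across, 35 mm high; leave alone. Origin: centre of underside.
Not all that is in view belongs to the job. Of the things like the weight, leave any that is blue or orange; of the rest the larger one is meant.

How it is judged:
By the outcome, as a careful person would: the job done as asked, in the order asked, and still so for the second after the job is handed in, with the robot touching nothing.
It also fails if it takes over 72 s, if anything falls off the work surface, if the arm or the gripper's body presses on something with over 40 N, if the wrist force passes 120 N, or if a joint passes its speed limit or range.

## Working session

There is one attempt and no reset: what is moved stays moved. The work goes in short steps, Python scripts to look and compute and a tool call to move; the robot and the scene stay as the last step left them, time stands still between calls to the robot, and variables do not carry over. Pictures are saved under pics/ and viewed, at most 10 in all, crops included, and the job is handed in when it is done.

Besides the shell and the picture viewer there is one more tool, called after "Emit:" as name(argument=value, ...) on one line, values as JSON. apply_moves: Moves the arm, as the interface text tells. Its arguments: {"type":"object","properties":{"deltas":{"type":"string"}},"required":["deltas"]}

```bash
mkdir -p pics; ls
python3 - <<'E'
from plant import r
import cv2,numpy as np
s=r.read_state()
print({k:np.round(v,4) for k,v in s.items()})
for n in("side","top"):
    p,d=r.capture(n); cv2.imwrite(f"pics/{n}0.png",p[:,:,::-1]); np.save(f"pics/{n}0.npy",d)
    i=r.camera_info(n); print(n,i)
E
```

```text
pics
{'t': np.float64(0.0), 'qpos': array([-1.1399,  0.4694, -0.0486,  1.5337,  0.0241,  1.141 , -0.0823]), 'qd': array([ 0.0005, -0.0008,  0.    , -0.0007, -0.001 ,  0.0009, -0.0024]), 'tau': array([ 3.00000e-04, -5.07975e+01, -8.09000e-02, -2.36160e+01,
       -6.14000e-02,  3.78000e-02,  2.00000e-04]), 'position': array([0.2993, 0.6044, 0.2405]), 'tcp_rot': array([-2.000e-04,  2.278e-01,  9.737e-01, -1.000e-03]), 'force': array([-0.0349,  0.0379, -0.2891]), 'wrist_torque': array([0.0339, 0.0022, 0.0204]), 'finger_force': np.float64(0.0), 'gripper_width': np.float64(0.0868)}
side {'camera_matrix': array([[434.69513227,   0.        , 314.66257831],
       [  0.        , 434.69513227, 242.1587218 ],
       [  0.        ,   0.        ,   1.        ]]), 'rvec': array([ 2.40514205, -0.45798893,  0.16062405]), 'tvec': array([-0.57077345,  0.1607325 ,  1.05074694])}
top {'camera_matrix': array([[517.78363529,   0.        , 311.8189648 ],
       [  0.        , 517.78363529, 239.41208074],
       [  0.        ,   0.        ,   1.        ]]), 'rvec': array([ 2.13882205, -2.14270178,  0.1793715 ]), 'tvec': array([-0.08032813,  0.59309892,  1.07923963])}
```

View pics/top0.png

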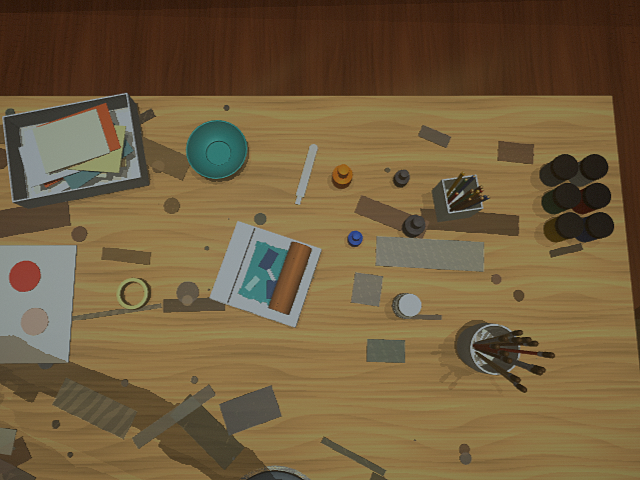

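View pics/side0.png

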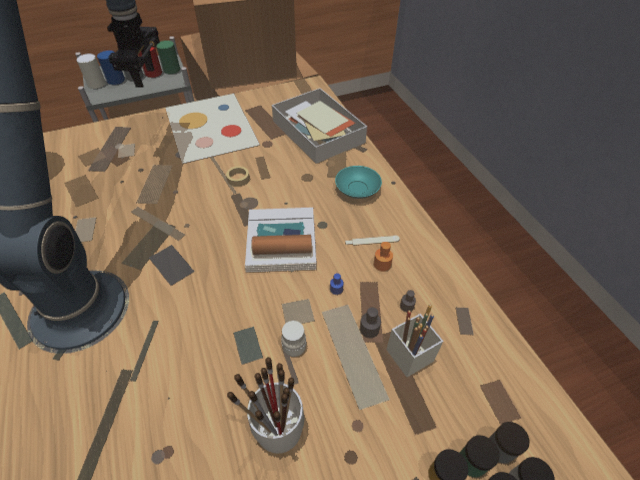

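The top view shows the roller at (291,278), the pencil line near (240,265), and the piece between them. Four things look like the weight: dark (414,225), smaller dark (401,178), orange (342,175) and blue (355,238). By the description it is the larger dark one at (414,225). I'll check that in a close crop.

```bash
cat > h.py <<'E'
import cv2,numpy as np
from plant import r
def cam(n):
    i=r.camera_info(n); R=cv2.Rodrigues(np.array(i["rvec"]))[0]
    return np.array(i["camera_matrix"]),R,np.array(i["tvec"]).ravel()
def onplane(n,uv,z):
    K,R,t=cam(n); uv=np.atleast_2d(uv).astype(float)
    d=np.c_[uv,np.ones(len(uv))]@np.linalg.inv(K).T@R; c=-R.T@t
    return c+d*((z-c[2])/d[:,2])[:,None]
def proj(n,P):
    K,R,t=cam(n); q=(np.atleast_2d(P)@R.T+t)@K.T; return q[:,:2]/q[:,2:]
def cloud(n,d):
    K,R,t=cam(n); v,u=np.mgrid[:480,:640]
    p=np.stack([u,v,np.ones_like(u)],-1)@np.linalg.inv(K).T*d[...,None]
    return (p-t)@R
E
python3 - <<'E'
from h import *
p=cv2.imread("pics/top0.png")
a=cv2.resize(p[215:335,200:330],None,fx=5,fy=5,interpolation=cv2.INTER_CUBIC)
b=cv2.imread("pics/side0.png")[265:365,310:440]
cv2.imwrite("pics/c1.png",a[:600]); cv2.imwrite("pics/c2.png",cv2.resize(b,None,fx=5,fy=5,interpolation=cv2.INTER_CUBIC))
d=np.load("pics/top0.npy"); C=cloud("top",d)
for u,v in [(230,255),(300,250),(291,278),(225,285),(414,225),(401,178),(407,305),(350,350)]:
    print(u,v,C[v,u].round(4))
E
```

```text
230 255 [0.5613 0.0984 0.0304]
300 250 [ 0.5656 -0.0562  0.0773]
291 278 [ 0.5062 -0.0375  0.0797]
225 285 [0.4956 0.108  0.029 ]
414 225 [ 0.6192 -0.2992  0.0768]
401 178 [ 0.7309 -0.2799  0.048 ]
407 305 [ 0.4498 -0.279   0.0762]
350 350 [ 0.3547 -0.1648  0.002 ]
```

View pics/c1.png

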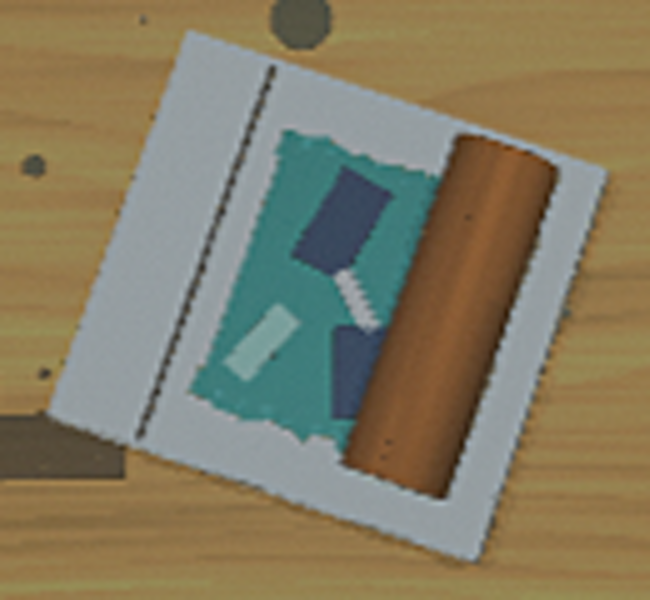

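View pics/c2.png

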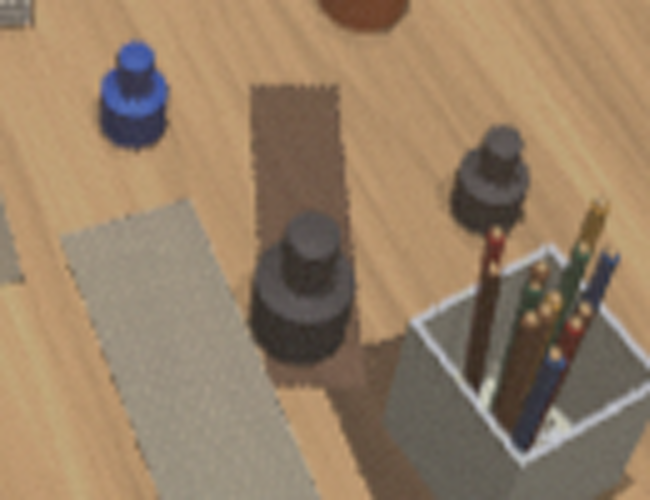

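The crops show the roller lying along the piece, with the line running from crop pixel (272,66) to (140,437). The larger dark weight, at top pixel (414,225), is the right one. Next I'll measure.

Run:
```python
from h import *
d=np.load("pics/top0.npy"); C=cloud("top",d)
u=lambda a:(np.array(a)+.5)/5-.5+np.array([200,215])
zp=np.median(C[250:285,222:236,2]); bz=np.median(C[340:420,260:340,2]); print("page z",zp,"bench",bz)
cor=onplane("top",u([(188,30),(607,172),(475,562),(48,415)]),zp); print("corners",cor.round(4),np.linalg.norm(np.diff(cor,axis=0),axis=1),cor.mean(0))
L=onplane("top",u([(272,66),(140,437)]),zp); m=L.mean(0); x=L[0]-L[1]; print("line",L.round(4),m,np.linalg.norm(x),"ang",np.degrees(np.arctan2(x[1],x[0])))
e=cor[0]-cor[3]; f=cor[1]-cor[2]; g=cor[0]-cor[1]; h=cor[3]-cor[2]; print([np.degrees(np.arctan2(a[1],a[0])) for a in(e,f)],[np.degrees(np.arctan2(a[1],a[0]))-90 for a in(g,h)])
for n in("top","side"):
    dd=np.load(f"pics/{n}0.npy"); P=cloud(n,dd).reshape(-1,3)
    q=P[(P[:,2]>.048)&(P[:,2]<.1)&(abs(P[:,0]-.51)<.12)&(abs(P[:,1]+.03)<.09)]
    c=q.mean(0); w,v=np.linalg.eigh(np.cov(q[:,:2].T)); a=v[:,1]*np.sign(v[0,1]); s=(q[:,:2]-c[:2])@a; 
    b=np.array([-a[1],a[0]]); t=(q[:,:2]-c[:2])@b
    from scipy.optimize import least_squares
    o=least_squares(lambda k:np.hypot(t-k[0]-k[2]*s,q[:,2]-k[1])-.024,[0,.055,0],loss="soft_l1",f_scale=.002).x
    lo,hi=np.percentile(s,[.5,99.5]); mid=c[:2]+a*(lo+hi)/2+b*o[0]
    print(n,len(q),"roller",mid,"axis z",o[1],"ang",np.degrees(np.arctan2(a[1],a[0])+o[2]),"len",hi-lo)
    w=P[(P[:,2]>.066)&(P[:,2]<.095)&(np.hypot(P[:,0]-.62,P[:,1]+.30)<.035)]
    w2=P[(P[:,2]>.025)&(P[:,2]<.05)&(np.hypot(P[:,0]-.62,P[:,1]+.30)<.035)]
    for ww in(w,w2): print(" weight",len(ww),ww.mean(0),ww.min(0),ww.max(0))
```

```text
page z 0.03047109866771329 bench 0.000204339314788164
corners [[ 0.6384  0.0842  0.0305]
 [ 0.5743 -0.1017  0.0305]
 [ 0.4049 -0.044   0.0305]
 [ 0.4682  0.1414  0.0305]] [0.19663069 0.17899527 0.19589805] [0.52145629 0.01995596 0.0304711 ]
line [[0.622  0.0466 0.0305]
 [0.4587 0.1013 0.0305]] [0.54034906 0.07395597 0.0304711 ] 0.17227396093805944 ang -18.485263681658186
[np.float64(-18.569409330620594), np.float64(-18.80297079511412)] [np.float64(-18.996563146505565), np.float64(-18.857562307895932)]
top 1584 roller [ 0.50888445 -0.03316386] axis z 0.05454302854763795 ang -19.082896940984707 len 0.14780482205737322
 weight 120 [ 0.62600715 -0.30620029  0.07951888] [ 0.61485836 -0.31857879  0.06642825] [ 0.63833339 -0.29476087  0.08652539]
 weight 234 [ 0.62202348 -0.30202649  0.04161476] [ 0.60476017 -0.32902267  0.0265017 ] [ 0.64942329 -0.28465601  0.04925637]
side 1068 roller [ 0.51012541 -0.03374057] axis z 0.053035971783516225 ang -19.207438148479703 len 0.1483681790404573
 weight 115 [ 0.62563849 -0.31136815  0.07679539] [ 0.61436475 -0.3210762   0.06643208] [ 0.63911061 -0.29755861  0.08197974]
 weight 251 [ 0.62219011 -0.31628876  0.03936452] [ 0.60405079 -0.33196913  0.02514149] [ 0.64970157 -0.28574815  0.04939046]
```

```bash
cat >> h.py <<'E'
from scipy.spatial.transform import Rotation as Ro
A=np.radians(-18.8); BX=np.array([np.cos(A),np.sin(A)]); BY=np.array([-BX[1],BX[0]])
LINE=np.array([.5403,.0740]); ZP=.030
def show(target=None,yaw=None):
    "state; shift (cm, tool axes) and turn to a target; yaw=world angle of tool x, deg"
    s=r.read_state(); p=np.array(s["position"]); q=s["tcp_rot"]; R=Ro.from_quat([q[1],q[2],q[3],q[0]]).as_matrix()
    y=np.degrees(np.arctan2(R[1,0],R[0,0])); rel=p[:2]-LINE
    print("t %.2f"%s["t"],"p",p.round(4),"yaw %.2f"%y,"book xy from line mm",(1e3*np.array([rel@BX,rel@BY])).round(1),"F",np.round(s["force"],1),"M",np.round(s["wrist_torque"],2),"w",round(float(s["gripper_width"]),4),"q",np.round(s["qpos"],2))
    print("tilt z",R[:,2].round(4))
    if target is not None:
        print("shift cm",(100*R.T@(np.array(target)-p)).round(2),"turn",None if yaw is None else round(-np.radians((yaw-y+180)%360-180),3))
E
python3 -c "
from h import *
show([.5072,-.0402,.125],71.2)"
```

```text
t 0.10 p [0.2993 0.6045 0.2406] yaw 153.66 book xy from line mm [-399.1  424.5] F [-0.3  1.3  0.1] M [-0.03 -0.06  0.  ] w 0.0872 q [-1.14  0.47 -0.05  1.53  0.02  1.14 -0.08]
tilt z [-7.0e-04 -1.6e-03 -1.0e+00]
shift cm [-47.24 -48.53  11.65] turn 1.439
```

The manual's scale: shifts go in shares of 75 cm and turns go in shares of 2 rad. Converting my numbers, -48.5 cm / 75 = -0.6467, -47.8 cm / 75 = -0.6373, 1.44 rad / 2 = 0.72.

Emit:
apply_moves(deltas="1 -0.0533 -0.0533 0.0133 0.06; 1 -0.1067 -0.1067 0.0267 0.125; 1 -0.16 -0.164 0.04 0.185; 1 -0.2133 -0.2187 0.0533 0.25; 1 -0.2667 -0.2733 0.0533 0.31; 1 -0.32 -0.3293 0.0533 0.37; 1 -0.3733 -0.384 0.0533 0.43; 1 -0.4267 -0.4387 0.0533 0.49; 1 -0.48 -0.4933 0.0533 0.55; 1 -0.5333 -0.548 0.0667 0.61; 1 -0.5867 -0.6027 0.08 0.665; 1 -0.62 -0.6373 0.1067 0.705; 1 -0.6293 -0.6467 0.1333 0.72; 1 -0.6293 -0.6467 0.1467 0.72; 1 -0.6293 -0.6467 0.1547 0.72; 1 -0.6293 -0.6467 0.1547 0.72; 1 -0.6293 -0.6467 0.1547 0.72")

```text
t: 2.22
position: [0.5076, -0.0385, 0.1261]
tcp_rot: [0.0, 0.813, 0.582, 0.001]
force: [-0.0, 0.0, -1.2]
gripper_width: 0.087
finger_force: 0.0
```

```bash
python3 -c "
from h import *
show([.5072,-.0402,.0995],71.2)"
```

```text
t 2.23 p [ 0.5076 -0.0385  0.1261] yaw 71.22 book xy from line mm [   5.3 -117. ] F [-0.   0.  -1.2] M [-0.08  0.12 -0.05] w 0.087 q [-0.38  0.36  0.46  2.06 -0.23  0.77 -0.1 ]
tilt z [ 1.1e-03  5.0e-04 -1.0e+00]
shift cm [-0.18  0.01  2.66] turn 0.0
```

To row units: 2.75 cm / 75 = 0.0367, 2.5 cm / 75 = 0.0333.

Emit:
apply_moves(deltas="1 -0.002 0 0.0133 0; 1 -0.002 0 0.0267 0; 1 -0.002 0 0.0333 0; 1 -0.002 0 0.0353 0; 1 -0.002 0 0.036 0; 1 -0.002 0 0.0367 0; 1 -0.002 0 0.0367 0")

```text
t: 3.1
position: [0.5069, -0.0406, 0.0982]
tcp_rot: [0.0, 0.813, 0.582, 0.0]
force: [0.3, -0.1, -0.8]
gripper_width: 0.0873
finger_force: 0.0
```

```bash
python3 -c "
from h import *
show()"
```

```text
t 3.10 p [ 0.5069 -0.0406  0.0982] yaw 71.15 book xy from line mm [   5.3 -119.2] F [ 0.3 -0.1 -0.8] M [-0.09  0.1  -0.04] w 0.0873 q [-0.36  0.41  0.44  2.08 -0.26  0.71 -0.07]
tilt z [ 4.e-04  2.e-04 -1.e+00]
```

To row units: 0.1 cm / 75 = 0.0013, 0.05 cm / 75 = 0.0007.

Emit:
apply_moves(deltas="1 0 0 0.0007 0; 1 0 0 0.0013 0; 1 0 0 0.0013 0")

```text
t: 3.48
position: [0.5071, -0.0404, 0.0979]
tcp_rot: [-0.0, 0.813, 0.582, 0.0]
force: [-2.4, 0.1, 8.4]
gripper_width: 0.0871
finger_force: 4.0
```

To row units: 0.1 cm / 75 = 0.0013, 0.05 cm / 75 = 0.0007.

Emit:
apply_moves(deltas="1 0 0 0.0007 0; 1 0 0 0.0013 0; 1 0 0 0.0013 0")

```text
t: 3.85
position: [0.5072, -0.0403, 0.0978]
tcp_rot: [-0.001, 0.813, 0.582, 0.001]
force: [-3.5, 1.4, 15.0]
gripper_width: 0.087
finger_force: 7.8
```

To row units: 1.4 cm / 75 = 0.0187, 1.3 cm / 75 = 0.0173.

Emit:
apply_moves(deltas="1 0.0013 0 -0.0005 0; 1 0.0047 0 -0.0005 0; 1 0.008 0 -0.0005 0; 1 0.0113 0 -0.0005 0; 1 0.0147 0 -0.0005 0; 1 0.0173 0 -0.0005 0; 1 0.0187 0 -0.0005 0; 1 0.0187 0 -0.0005 0")

```text
t: 4.85
position: [0.5118, -0.0268, 0.0979]
tcp_rot: [-0.0, 0.813, 0.582, 0.001]
force: [-3.7, 1.1, 11.9]
gripper_width: 0.087
finger_force: 6.1
```

```bash
cat >> h.py <<'E'
def roller(n="top"):
    from scipy.optimize import least_squares
    p,dd=r.capture(n); P=cloud(n,dd); rgb=p.astype(int); P=P.reshape(-1,3); c=rgb.reshape(-1,3)
    rel=(P[:,:2]-LINE)
    s=rel@BX; t=rel@BY
    k=(P[:,2]>.045)&(P[:,2]<.084)&(abs(s)<.095)&(t>-.15)&(t<.05)&(c[:,0]>1.5*c[:,2])&(c[:,0]>c[:,1]*1.2)
    s,t,z=s[k],t[k],P[k,2]
    o=least_squares(lambda k:np.hypot(t-k[0]-k[2]*s,z-k[1])-.024,[np.median(t),.054,0],loss="soft_l1",f_scale=.002).x
    print(n,"roller n",k.sum(),"y %.1f mm z %.1f ang %.2f deg (book), x ends"%(o[0]*1e3,o[1]*1e3,np.degrees(o[2])),(1e3*np.percentile(s,[.5,99.5])).round(1))
    return p
E
python3 -c "
from h import *
show()
for n in('top','side'): p=roller(n); cv2.imwrite(f'pics/{n}1.png',p[:,:,::-1])"
```

```text
t 4.85 p [ 0.5118 -0.0268  0.0979] yaw 71.16 book xy from line mm [   5.5 -104.6] F [-3.7  1.1 11.9] M [ 0.23  0.83 -0.01] w 0.087 q [-0.38  0.41  0.44  2.07 -0.27  0.71 -0.1 ]
tilt z [ 8.0e-04  1.6e-03 -1.0e+00]
  return _methods._mean(a, axis=axis, dtype=dtype,
  ret = ret.dtype.type(ret / rcount)
Traceback (most recent call last):
  File "h.py", line 34, in roller
    o=least_squares(lambda k:np.hypot(t-k[0]-k[2]*s,z-k[1])-.024,[np.median(t),.054,0],loss="soft_l1",f_scale=.002).x
      ~~~~~~~~~~~~~^^^^^^^^^^^^^^^^^^^^^^^^^^^^^^^^^^^^^^^^^^^^^^^^^^^^^^^^^^^^^^^^^^^^^^^^^^^^^^^^^^^^^^^^^^^^^^^^
ValueError: Initial guess is outside of provided bounds
```

```bash
python3 -W ignore -c "
from h import *
p=roller('side'); cv2.imwrite('pics/side1.png',cv2.resize(p[180:300,200:360,::-1],None,fx=4,fy=4,interpolation=cv2.INTER_CUBIC))"
```

```text
side roller n 969 y -104.2 mm z 53.1 ang -0.56 deg (book), x ends [-67.2  78.7]
```

View pics/side1.png

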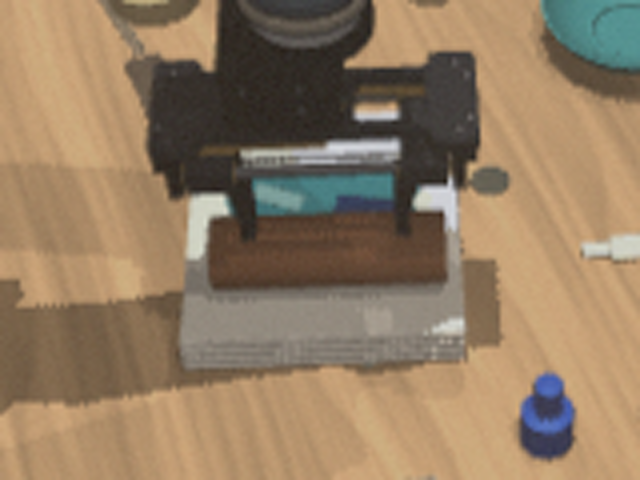

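The crop shows both fingertips on top of the roller, at (248,238) and (403,234), and the piece uncovered ahead of it. The roller has moved half as far as the tips, so it's rolling without skidding.

To row units: 1.4 cm / 75 = 0.0187, 1.3 cm / 75 = 0.0173.

Emit:
apply_moves(deltas="1 0.0013 0 0 0; 1 0.0047 0 0 0; 1 0.008 0 0 0; 1 0.0113 0 0 0; 1 0.0147 0 0 0; 1 0.0173 0 0 0; 1 0.0187 0 0 0; 1 0.0187 0 0 0; 1 0.0187 0 -0.002 0; 1 0.0187 0 -0.0067 0; 1 0.0093 0 -0.008 0; 1 0 0 -0.008 0; 1 0 0 -0.004 0; 1 0 0 -0.0017 0; 1 0 0 -0.0005 0; 1 0 0 0 0; 1 0 0 0 0")

```text
t: 7.08
position: [0.5115, -0.0267, 0.0978]
tcp_rot: [-0.001, 0.813, 0.582, 0.001]
force: [-4.3, 0.4, 14.8]
gripper_width: 0.087
finger_force: 7.3
```

```bash
python3 -W ignore -c "
from h import *
p=roller('side');show()"
```

```text
side roller n 942 y -96.8 mm z 53.0 ang -0.27 deg (book), x ends [-65.9  78.8]
t 7.12 p [ 0.5115 -0.0267  0.0978] yaw 71.15 book xy from line mm [   5.2 -104.6] F [-4.6  1.1 14.5] M [ 0.26  1.04 -0.13] w 0.0868 q [-0.38  0.41  0.44  2.07 -0.27  0.71 -0.1 ]
tilt z [-0.      0.0019 -1.    ]
```

To row units: 2.8 cm / 75 = 0.0373, 2.75 cm / 75 = 0.0367.

Emit:
apply_moves(deltas="1 0.002 0 -0.0003 0; 1 0.006 0 -0.0003 0; 1 0.0107 0 -0.0003 0; 1 0.0153 0 -0.0003 0; 1 0.02 0 -0.0003 0; 1 0.0247 0 -0.0003 0; 1 0.0293 0 -0.0003 0; 1 0.0333 0 -0.0003 0; 1 0.0367 0 -0.0003 0; 1 0.0373 0 -0.0003 0; 1 0.0373 0 -0.0003 0")

```text
t: 8.5
position: [0.5207, -0.0, 0.0979]
tcp_rot: [-0.001, 0.813, 0.582, 0.001]
force: [-4.0, 1.2, 13.2]
gripper_width: 0.0872
finger_force: 6.3
```

To row units: -1.4 cm / 75 = -0.0187, 1.35 cm / 75 = 0.018.

Emit:
apply_moves(deltas="1 0 0 -0.002 0; 1 0 0 -0.0067 0; 1 -0.0093 0 -0.008 0; 1 -0.0187 0 -0.008 0; 1 -0.0187 0 -0.004 0; 1 -0.0187 0 -0.0017 0; 1 -0.0187 0 -0.0007 0; 1 -0.0187 0 -0.0001 0; 1 -0.0187 0 -0.0001 0; 1 -0.0167 0 -0.0001 0; 1 -0.0127 0 -0.0001 0; 1 -0.008 0 -0.0001 0; 1 -0.0033 0 -0.0001 0; 1 0.0013 0 -0.0001 0; 1 0.006 0 -0.0001 0; 1 0.0107 0 -0.0001 0; 1 0.0147 0 -0.0001 0; 1 0.018 0 -0.0001 0; 1 0.0187 0 -0.0001 0; 1 0.0187 0 -0.0001 0")

```text
t: 11.0
position: [0.5253, 0.0133, 0.0979]
tcp_rot: [-0.001, 0.813, 0.582, 0.001]
force: [-3.2, 2.0, 11.6]
gripper_width: 0.087
finger_force: 5.8
```

```bash
python3 -W ignore -c "
from h import *
p=roller('side');show()"
```

```text
side roller n 935 y -68.0 mm z 53.0 ang -0.48 deg (book), x ends [-66.2  79.5]
t 11.05 p [0.5253 0.0133 0.0979] yaw 71.16 book xy from line mm [  5.4 -62.3] F [-2.5  0.6 11.6] M [ 0.15  0.82 -0.15] w 0.0868 q [-0.45  0.43  0.43  2.04 -0.27  0.72 -0.17]
tilt z [ 4.0e-04  1.8e-03 -1.0e+00]
```

Rolling true, with steady force and heading, so I'll repeat the stroke.

To row units: -1.4 cm / 75 = -0.0187, 0.45 cm / 75 = 0.006.

Emit:
apply_moves(deltas="1 0 0 -0.002 0; 1 0 0 -0.0067 0; 1 -0.0093 0 -0.008 0; 1 -0.0187 0 -0.008 0; 1 -0.0187 0 -0.004 0; 1 -0.0187 0 -0.0017 0; 1 -0.0187 0 -0.0007 0; 1 -0.0187 0 0 0; 1 -0.0187 0 0 0; 1 -0.0167 0 0 0; 1 -0.0127 0 0 0; 1 -0.008 0 0 0; 1 -0.0033 0 0 0; 1 0.0013 0 0 0; 1 0.006 0 0 0; 1 0.0107 0 0 0; 1 0.0147 0 0 0; 1 0.018 0 0 0; 1 0.0187 0 0 0; 1 0.0187 0 0 0")

```text
t: 13.55
position: [0.5298, 0.0266, 0.0979]
tcp_rot: [-0.001, 0.813, 0.582, 0.001]
force: [-2.7, 0.9, 11.8]
gripper_width: 0.0868
finger_force: 5.6
```

To row units: -1.4 cm / 75 = -0.0187, 1.35 cm / 75 = 0.018.

Emit:
apply_moves(deltas="1 0 0 -0.002 0; 1 0 0 -0.0067 0; 1 -0.0093 0 -0.008 0; 1 -0.0187 0 -0.008 0; 1 -0.0187 0 -0.004 0; 1 -0.0187 0 -0.0017 0; 1 -0.0187 0 -0.0007 0; 1 -0.0187 0 0 0; 1 -0.0187 0 0 0; 1 -0.0167 0 0 0; 1 -0.0127 0 0 0; 1 -0.008 0 0 0; 1 -0.0033 0 0 0; 1 0.0013 0 0 0; 1 0.006 0 0 0; 1 0.0107 0 0 0; 1 0.0147 0 0 0; 1 0.018 0 0 0; 1 0.0187 0 0 0; 1 0.0187 0 0 0")

```text
t: 16.05
position: [0.5344, 0.0399, 0.0979]
tcp_rot: [-0.001, 0.813, 0.582, 0.001]
force: [-2.9, 1.6, 10.6]
gripper_width: 0.0871
finger_force: 5.4
```

```bash
python3 -W ignore -c "
from h import *
p=roller('side');p=roller('top');show()"
```

```text
side roller n 899 y -38.6 mm z 53.1 ang -0.60 deg (book), x ends [-65.4  80.3]
top roller n 188 y -38.1 mm z 55.4 ang -0.38 deg (book), x ends [-40.2  76.8]
t 16.15 p [0.5344 0.0399 0.0979] yaw 71.16 book xy from line mm [  5.4 -34.2] F [-3.   1.2 11.1] M [ 0.16  0.78 -0.1 ] w 0.0874 q [-0.49  0.44  0.43  2.02 -0.27  0.73 -0.22]
tilt z [ 5.0e-04  1.9e-03 -1.0e+00]
```

To row units: 1.7 cm / 75 = 0.0227, 1.4 cm / 75 = 0.0187.

Emit:
apply_moves(deltas="1 0 0 -0.002 0; 1 0 0 -0.0067 0; 1 -0.008 0 -0.008 0; 1 -0.0147 0 -0.008 0; 1 -0.0147 0 -0.004 0; 1 -0.0147 0 -0.0017 0; 1 -0.0147 0 -0.0007 0; 1 -0.0147 0 0.0001 0; 1 -0.0147 0 0.0001 0; 1 -0.0127 0 0.0001 0; 1 -0.0087 0 0.0001 0; 1 -0.004 0 0.0001 0; 1 0.0007 0 0.0001 0; 1 0.0053 0 0.0001 0; 1 0.01 0 0.0001 0; 1 0.0147 0 0.0001 0; 1 0.0187 0 0.0001 0; 1 0.022 0 0.0001 0; 1 0.0227 0 0.0001 0; 1 0.0227 0 0.0001 0")

```text
t: 18.65
position: [0.5398, 0.056, 0.0979]
tcp_rot: [-0.001, 0.813, 0.582, 0.001]
force: [-3.3, 1.1, 12.0]
gripper_width: 0.0868
finger_force: 5.6
```

```bash
python3 -W ignore -c "
from h import *
p=roller('side');p=roller('top');show()"
```

```text
side roller n 880 y -24.2 mm z 53.0 ang -0.12 deg (book), x ends [-65.5  79.1]
top roller n 333 y -23.7 mm z 55.0 ang -0.32 deg (book), x ends [-66.5  77.8]
t 18.75 p [0.5399 0.056  0.0979] yaw 71.16 book xy from line mm [  5.4 -17.2] F [-2.5  2.1 12.1] M [ 0.11  0.81 -0.06] w 0.087 q [-0.51  0.45  0.43  2.   -0.27  0.74 -0.25]
tilt z [ 5.0e-04  1.9e-03 -1.0e+00]
```

To row units: -1.4 cm / 75 = -0.0187, 1.1 cm / 75 = 0.0147.

Emit:
apply_moves(deltas="1 0 0 -0.002 0; 1 0 0 -0.0067 0; 1 -0.0093 0 -0.008 0; 1 -0.0187 0 -0.008 0; 1 -0.0187 0 -0.004 0; 1 -0.0187 0 -0.0017 0; 1 -0.0187 0 -0.0007 0; 1 -0.0187 0 0 0; 1 -0.0187 0 0 0; 1 -0.0167 0 0 0; 1 -0.0127 0 0 0; 1 -0.008 0 0 0; 1 -0.0033 0 0 0; 1 0.0013 0 0 0; 1 0.006 0 0 0; 1 0.0107 0 0 0; 1 0.0147 0 0 0; 1 0.018 0 0 0; 1 0.0187 0 0 0; 1 0.0187 0 0 0")

```text
t: 21.25
position: [0.5444, 0.0693, 0.0979]
tcp_rot: [-0.001, 0.813, 0.582, 0.001]
force: [-3.2, 0.8, 10.7]
gripper_width: 0.0875
finger_force: 5.5
```

To row units: -15 cm / 75 = -0.2, -12 cm / 75 = -0.16.

Emit:
apply_moves(deltas="1 0 0 -0.002 0; 1 0 0 -0.0067 0; 1 -0.04 0 -0.04 0; 1 -0.0933 0 -0.0667 0; 1 -0.16 0 -0.08 0; 1 -0.2 0 -0.08 0; 1 -0.2 0 -0.08 0")

```text
t: 22.12
position: [0.4945, -0.0762, 0.1568]
tcp_rot: [0.0, 0.815, 0.58, -0.0]
force: [-0.2, -0.1, 0.8]
gripper_width: 0.0868
finger_force: 0.0
```

```bash
python3 -W ignore -c "
from h import *
p=roller('side');cv2.imwrite('pics/s2.png',p[:,:,::-1]);p=roller('top');cv2.imwrite('pics/t2.png',cv2.resize(p[215:335,200:330,::-1],None,fx=5,fy=5,interpolation=cv2.INTER_CUBIC));show()"
```

```text
side roller n 194 y -9.8 mm z 53.0 ang -0.74 deg (book), x ends [-58.4  50.2]
top roller n 1494 y -9.4 mm z 54.5 ang -0.44 deg (book), x ends [-67.8  79.2]
t 22.23 p [ 0.4956 -0.0731  0.1565] yaw 71.16 book xy from line mm [   5.1 -153.6] F [0.3 0.2 0.9] M [-0.03  0.03  0.02] w 0.0868 q [-0.35  0.31  0.51  2.05 -0.2   0.83 -0.06]
tilt z [-1.e-04  6.e-04 -1.e+00]
```

View pics/t2.png

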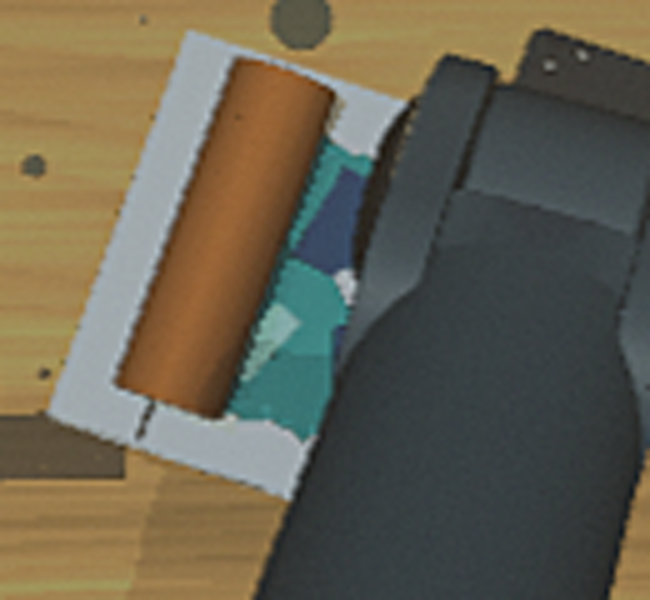

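The crop shows the roller just short of the line, whose stub is visible at (150,410), with its axis parallel to it. About 9.5 mm remain. I'll check the line fit in the first image.

```bash
python3 -c "
from h import *
p=cv2.imread('pics/top0.png').astype(float).sum(2)
a,b=proj('top',np.array([[*(LINE+.08*BX),.0303],[*(LINE-.08*BX),.0303]]))
Q=[]
for f in np.linspace(0,1,60):
    c=a+(b-a)*f; v=int(round(c[1])); us=np.arange(int(c[0])-5,int(c[0])+7); w=p[v,us]; w=np.clip(np.median(w)-30-w,0,None)
    if w.sum()>0: Q.append(((w*us).sum()/w.sum(),v))
X=onplane('top',Q,.0303)[:,:2]-LINE; k=np.polyfit(X@BX,X@BY,1); print(len(Q),'slope deg',np.degrees(np.arctan(k[0])),'offset mm',k[1]*1e3,'resid',np.std(X@BY-np.polyval(k,X@BX))*1e3)"
```

```text
60 slope deg 0.06624592250771684 offset mm 0.034344632290552055 resid 0.19692473673381305
```

To row units: 13.9 cm / 75 = 0.1853, 13 cm / 75 = 0.1733.

Emit:
apply_moves(deltas="1 0.0533 0 -0.0067 0; 1 0.12 0 -0.0067 0; 1 0.1733 0 0.02 0; 1 0.1853 0 0.0533 0; 1 0.1853 0 0.0693 0; 1 0.1853 0 0.0747 0; 1 0.1853 0 0.0767 0; 1 0.1853 0 0.078 0; 1 0.1853 0 0.0791 0; 1 0.1853 0 0.08 0; 1 0.1853 0 0.08 0")

```text
t: 23.6
position: [0.541, 0.0582, 0.098]
tcp_rot: [-0.0, 0.813, 0.582, 0.001]
force: [-2.5, 0.7, 7.3]
gripper_width: 0.0869
finger_force: 3.7
```

```bash
python3 -W ignore -c "
from h import *
p=roller('side');show()"
```

```text
side roller n 865 y -9.4 mm z 53.1 ang -0.25 deg (book), x ends [-65.9  79.7]
t 23.65 p [0.541  0.0581 0.098 ] yaw 71.13 book xy from line mm [  5.8 -14.8] F [-0.8 -0.4  7. ] M [0.13 0.51 0.01] w 0.0869 q [-0.51  0.45  0.42  2.   -0.27  0.74 -0.26]
tilt z [ 0.0014  0.0014 -1.    ]
```

To row units: 1.85 cm / 75 = 0.0247, 0.06 cm / 75 = 0.0008.

Emit:
apply_moves(deltas="1 0 0 0.0007 0; 1 0.0013 0 0.0008 0; 1 0.0047 0 0.0008 0; 1 0.0087 0 0.0008 0; 1 0.0127 0 0.0008 0; 1 0.0167 0 0.0008 0; 1 0.02 0 0.0008 0; 1 0.0227 0 0.0008 0; 1 0.024 0 0.0008 0; 1 0.0247 0 0.0008 0; 1 0.0247 0 0.0008 0; 1 0.0247 0 0.0008 0")

```text
t: 25.15
position: [0.5472, 0.0759, 0.0979]
tcp_rot: [-0.0, 0.813, 0.582, 0.001]
force: [-3.3, 1.1, 10.7]
gripper_width: 0.0873
finger_force: 5.4
```

```bash
python3 -W ignore -c "
from h import *
p=roller('side');p=roller('top');show()"
```

```text
side roller n 886 y 0.2 mm z 53.0 ang -0.62 deg (book), x ends [-66.6  80. ]
top roller n 291 y 0.9 mm z 55.4 ang -0.26 deg (book), x ends [-64.6  78.3]
t 25.25 p [0.5472 0.076  0.0979] yaw 71.14 book xy from line mm [5.9 4.1] F [-2.8  0.4 10.9] M [ 0.1   0.7  -0.04] w 0.0867 q [-0.54  0.46  0.42  1.98 -0.27  0.75 -0.28]
tilt z [ 0.0018  0.002  -1.    ]
```

The roller is on the line. Next I'll lift off and go to the weight.

To row units: -26 cm / 75 = -0.3467, -24 cm / 75 = -0.32, -0.9 rad / 2 = -0.45.

Emit:
apply_moves(deltas="1 0 0 -0.0013 0; 1 0 0 -0.004 0; 1 0 0 -0.0133 0; 1 0 0 -0.0533 0; 1 0 0 -0.12 0; 1 0 0 -0.1867 0; 1 -0.04 0 -0.2 -0.05; 1 -0.1067 0 -0.2 -0.125; 1 -0.1867 0 -0.2 -0.2; 1 -0.2667 0 -0.2 -0.275; 1 -0.32 0 -0.2 -0.35; 1 -0.3467 0 -0.2 -0.425; 1 -0.3467 0 -0.2 -0.45; 1 -0.3467 0 -0.2 -0.45")

```text
t: 27.0
position: [0.4621, -0.171, 0.2462]
tcp_rot: [0.0, 0.48, 0.877, 0.0]
force: [0.6, 0.9, 0.2]
gripper_width: 0.0869
finger_force: 0.0
```

```bash
python3 -W ignore -c "
from h import *
p=roller('side');p=roller('top')
show([.6266,-.308,.20],123)
d=np.load('pics/top0.npy');P=cloud('top',d).reshape(-1,3);k=(P[:,2]>.09)&(P[:,2]<.3)&(np.hypot(P[:,0]-.7,P[:,1]+.4)<.12);Q=P[k];print(Q.min(0),Q.max(0),Q.mean(0), np.min(np.hypot(*(Q[:,:2]-[.6266,-.308]).T)))
y=np.radians(123);e=Q[:,:2]-[.6266,-.308];print('in tool x',(e@[np.cos(y),np.sin(y)]).max(),(e@[np.sin(y),-np.cos(y)]).min(),(e@[np.sin(y),-np.cos(y)]).max())"
```

```text
side roller n 119 y 0.6 mm z 54.2 ang -0.80 deg (book), x ends [ 2.6 79.8]
top roller n 1500 y 0.1 mm z 54.5 ang -0.29 deg (book), x ends [-67.9  79.4]
t 27.10 p [ 0.4624 -0.1705  0.2461] yaw 122.69 book xy from line mm [   5.  -256.6] F [-0.2  0.4  0.1] M [-0.03 -0.02 -0.04] w 0.087 q [-0.18  0.17  0.51  1.97 -0.1   1.02  0.95]
tilt z [ 0.e+00  2.e-04 -1.e+00]
shift cm [-20.44   6.39   4.61] turn -0.005
[ 0.64020897 -0.44026543  0.09008193] [ 0.72479303 -0.35640917  0.17241431] [ 0.67774015 -0.39678464  0.12570461] 0.06015489199451688
in tool x -0.05655411250044221 -0.05077685560001173 0.04661271812331838
```

To row units: -20.4 cm / 75 = -0.272, -18 cm / 75 = -0.24.

Emit:
apply_moves(deltas="1 -0.0533 0.0173 0 0; 1 -0.12 0.0373 0 0; 1 -0.1867 0.0587 0 0; 1 -0.24 0.0747 0 0; 1 -0.272 0.0853 0 0; 1 -0.272 0.0853 0.0267 0; 1 -0.272 0.0853 0.0667 0; 1 -0.272 0.0853 0.0933 0; 1 -0.272 0.0853 0.12 0; 1 -0.272 0.0853 0.12 0; 1 -0.272 0.0853 0.12 0")

```text
t: 28.48
position: [0.6269, -0.308, 0.1568]
tcp_rot: [0.001, 0.479, 0.878, 0.0]
force: [1.1, -0.1, 0.5]
gripper_width: 0.0868
finger_force: 0.0
```

```bash
python3 -W ignore -c "
from h import *
p,d=r.capture('side');cv2.imwrite('pics/s3.png',cv2.resize(p[230:390,280:480,::-1],None,fx=3.7,fy=3.7,interpolation=cv2.INTER_CUBIC))
show([.6266,-.308,.07],123)"
```

```text
t 28.52 p [ 0.627  -0.3082  0.1572] yaw 122.71 book xy from line mm [ 205.3 -333.9] F [ 0.1 -0.5 -0.7] M [-0.06  0.   -0.04] w 0.087 q [ 0.08  0.61  0.48  1.58 -0.32  1.02  1.22]
tilt z [ 1.9e-03 -9.0e-04 -1.0e+00]
shift cm [ 0.06 -0.04  8.72] turn -0.005
```

View pics/s3.png

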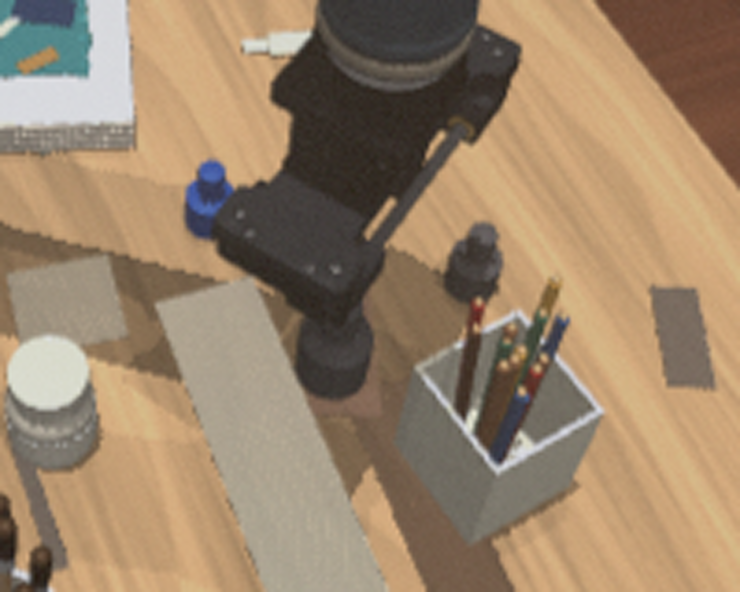

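The gripper at (340,260) is above the weight at (335,355) and clear of the pencils. I'll go down and close, shutting the fingers in stages.

To row units: 8.6 cm / 75 = 0.1147, 8 cm / 75 = 0.1067.

Emit:
apply_moves(deltas="1 0 0 0.0267 0; 1 0 0 0.06 0; 0.8 0 0 0.0867 0; 0.6 0 0 0.1067 0; 0.5 0 0 0.1147 0; 0.45 0 0 0.1147 0; 0.42 0 0 0.1147 0; 0.38 0 0 0.1147 0; 0.35 0 0 0.1147 0; 0.32 0 0 0.1147 0; 0.29 0 0 0.1147 0; 0.25 0 0 0.1147 0; 0.2 0 0 0.1147 0; 0.2 0 0 0.1147 0; 0.2 0 0 0.1147 0")

```text
t: 30.4
position: [0.6269, -0.3075, 0.0701]
tcp_rot: [0.0, 0.479, 0.878, 0.0]
force: [1.9, 0.6, -0.0]
gripper_width: 0.0233
finger_force: 30.0
```

```bash
python3 -W ignore -c "
from h import *
show()"
```

```text
t 30.40 p [ 0.6269 -0.3075  0.0701] yaw 122.73 book xy from line mm [ 204.9 -333.2] F [ 1.9  0.6 -0. ] M [ 0.15 -0.37  0.01] w 0.0233 q [ 0.11  0.71  0.44  1.64 -0.37  0.88  1.26]
tilt z [ 7.e-04  3.e-04 -1.e+00]
```

To row units: -15 cm / 75 = -0.2, -13 cm / 75 = -0.1733.

Emit:
apply_moves(deltas="0 0 0 -0.0013 0; 0 0 0 -0.0067 0; 0 0 0 -0.0267 0; 0 0 0 -0.0667 0; 0 0 0 -0.12 0; 0 0 0 -0.1733 0; 0 0 0 -0.2 0; 0 0 0 -0.2 0")

```text
t: 31.4
position: [0.6268, -0.3083, 0.2214]
tcp_rot: [0.001, 0.479, 0.878, 0.0]
force: [0.8, -0.5, -7.6]
gripper_width: 0.0235
finger_force: 30.0
```

```bash
python3 -W ignore -c "
from h import *
show([.5195,.0129,.16],71.2)
p,d=r.capture('side');P=cloud('side',d).reshape(-1,3);s=r.read_state();t=np.array(s['position'])
q=P[(np.hypot(*(P[:,:2]-t[:2]).T)<.04)&(P[:,2]>t[2]-.085)&(P[:,2]<t[2]-.032)];print(len(q),(q.min(0)-t).round(4),(q.max(0)-t).round(4))"
```

```text
t 31.40 p [ 0.6268 -0.3083  0.2214] yaw 122.70 book xy from line mm [ 205.1 -334.1] F [ 0.8 -0.5 -7.6] M [-0.23 -0.11 -0.04] w 0.0235 q [ 0.06  0.56  0.51  1.52 -0.29  1.14  1.2 ]
tilt z [ 0.0025 -0.0011 -1.    ]
shift cm [32.84  8.32  6.08] turn 0.899
140 [-0.021  -0.0261 -0.0703] [ 0.0208  0.0008 -0.0321]
```

To row units: 32.8 cm / 75 = 0.4373, 31.5 cm / 75 = 0.42, 0.15 rad / 2 = 0.075.

Emit:
apply_moves(deltas="0 0.0267 0.0067 0 0; 0 0.0667 0.0173 0 0.025; 0 0.12 0.0307 0 0.075; 0 0.1733 0.044 0 0.14; 0 0.2267 0.0573 0 0.205; 0 0.28 0.0707 0 0.27; 0 0.3333 0.084 0 0.335; 0 0.3867 0.0973 0 0.39; 0 0.42 0.1067 0 0.43; 0 0.4373 0.1107 0 0.45; 0 0.4373 0.1107 0.0267 0.45; 0 0.4373 0.1107 0.0533 0.45; 0 0.4373 0.1107 0.08 0.45; 0 0.4373 0.1107 0.08 0.45; 0 0.4373 0.1107 0.08 0.45")

```text
t: 33.33
position: [0.519, 0.0129, 0.16]
tcp_rot: [0.0, 0.813, 0.582, -0.0]
force: [-0.4, 0.1, -7.3]
gripper_width: 0.0237
finger_force: 30.0
```

```bash
python3 -W ignore -c "
from h import *
show([.5195,.0129,.102],71.2)
p,d=r.capture('side');P=cloud('side',d).reshape(-1,3);s=r.read_state();t=np.array(s['position'])
q=P[(np.hypot(*(P[:,:2]-t[:2]).T)<.04)&(P[:,2]>t[2]-.085)&(P[:,2]<t[2]-.032)];print(len(q),(q.min(0)-t).round(4),(q.max(0)-t).round(4))
cv2.imwrite('pics/s4.png',cv2.resize(p[150:300,200:400,::-1],None,fx=3.7,fy=3.7,interpolation=cv2.INTER_CUBIC))"
```

```text
t 33.33 p [0.519  0.0129 0.16  ] yaw 71.14 book xy from line mm [ -0.5 -64.7] F [-0.4  0.1 -7.3] M [-0.09  0.04 -0.02] w 0.0237 q [-0.64  0.36  0.67  2.02 -0.29  0.86 -0.14]
tilt z [-3.e-04 -3.e-04 -1.e+00]
shift cm [0.02 0.05 5.8 ] turn -0.001
195 [-0.0239 -0.0269 -0.0713] [ 0.0221  0.0026 -0.0321]
```

View pics/s4.png

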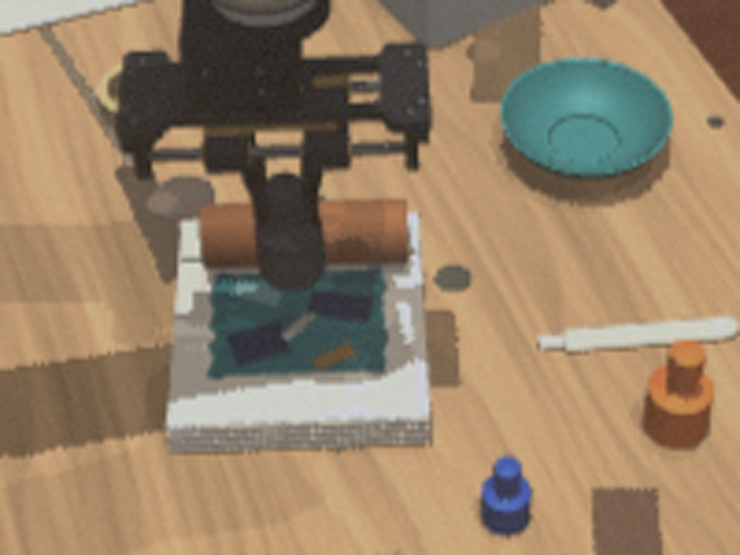

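The weight hangs upright at (290,240) over the piece, clear of the roller. I'll lower it.

To row units: 5.75 cm / 75 = 0.0767, 0.05 cm / 75 = 0.0007.

Emit:
apply_moves(deltas="0 0 0.0007 0.02 0; 0 0 0.0007 0.04 0; 0 0 0.0007 0.06 0; 0 0 0.0007 0.0707 0; 0 0 0.0007 0.0747 0; 0 0 0.0007 0.076 0; 0 0 0.0007 0.0767 0; 0 0 0.0007 0.0767 0")

```text
t: 34.38
position: [0.5197, 0.013, 0.1029]
tcp_rot: [0.0, 0.813, 0.582, 0.0]
force: [0.4, 0.3, -7.3]
gripper_width: 0.0233
finger_force: 30.0
```

To row units: 0.1 cm / 75 = 0.0013, 0.05 cm / 75 = 0.0007.

Emit:
apply_moves(deltas="0 0 0 0.0007 0; 0 0 0 0.0013 0; 0 0 0 0.0013 0")

```text
t: 34.75
position: [0.5195, 0.0129, 0.1015]
tcp_rot: [-0.0, 0.813, 0.582, 0.0]
force: [1.0, -1.1, -6.8]
gripper_width: 0.0233
finger_force: 30.0
```

To row units: 0.06 cm / 75 = 0.0008, 0.03 cm / 75 = 0.0004.

Emit:
apply_moves(deltas="0 0 0 0.0004 0; 0 0 0 0.0008 0; 0 0 0 0.0008 0")

```text
t: 35.12
position: [0.5195, 0.0129, 0.1009]
tcp_rot: [-0.0, 0.813, 0.582, 0.0]
force: [0.1, -0.6, -7.5]
gripper_width: 0.0238
finger_force: 30.0
```

To row units: 0.05 cm / 75 = 0.0007, 0.02 cm / 75 = 0.0003.

Emit:
apply_moves(deltas="0 0 0 0.0003 0; 0 0 0 0.0007 0; 0 0 0 0.0007 0")

```text
t: 35.5
position: [0.5195, 0.0127, 0.1008]
tcp_rot: [-0.0, 0.813, 0.582, 0.0]
force: [-1.3, -1.1, -1.5]
gripper_width: 0.0233
finger_force: 30.0
```

It's on the page and carrying its own weight. I'll open slowly and lift straight up.

To row units: -20 cm / 75 = -0.2667, -14 cm / 75 = -0.1867.

Emit:
apply_moves(deltas="0.3 0 0 0.0001 0; 0.33 0 0 0.0001 0; 0.4 0 0 0.0001 0; 0.55 0 0 0 0; 0.6 0 0 0 0; 0.6 0 0 0 0; 0.6 0 0 -0.0133 0; 0.6 0 0 -0.04 0; 0.6 0 0 -0.08 0; 0.6 0 0 -0.1467 0; 0.6 -0.0533 0 -0.1867 0; 0.6 -0.12 0 -0.1867 0; 0.6 -0.1867 0 -0.1867 0; 0.6 -0.2667 0 -0.1867 0; 0.6 -0.2667 0 -0.1867 0; 0.6 -0.2667 0 -0.1867 0")

```text
t: 37.5
position: [0.455, -0.1762, 0.2408]
tcp_rot: [-0.0, 0.813, 0.582, 0.0]
force: [-0.2, 0.5, 0.1]
gripper_width: 0.0522
finger_force: 0.0
```

```bash
python3 -W ignore -c "
from h import *
p=roller('top');cv2.imwrite('pics/t5.png',cv2.resize(p[215:335,200:330,::-1],None,fx=5,fy=5,interpolation=cv2.INTER_CUBIC));show()
p,d=r.capture('top');P=cloud('top',d).reshape(-1,3);rel=P[:,:2]-LINE;s=rel@BX;t=rel@BY
for lo,hi in((.062,.076),(.09,.12)):
    k=(np.hypot(s,t+.0645)<.035)&(P[:,2]>lo)&(P[:,2]<hi);print(k.sum(),s[k].min(),s[k].max(),t[k].min(),t[k].max(),P[k,2].max())"
```

```text
top roller n 1501 y 0.2 mm z 54.5 ang -0.34 deg (book), x ends [-67.8  79.5]
t 37.55 p [ 0.4553 -0.1754  0.2406] yaw 71.23 book xy from line mm [-1.000e-01 -2.635e+02] F [ 0.9  1.  -1.5] M [-0.05  0.11 -0.02] w 0.0521 q [-0.43  0.2   0.83  2.   -0.17  1.01  0.15]
tilt z [ 4.e-04  6.e-04 -1.e+00]
204 -0.02317567920838208 0.021412844767929824 -0.08855566433076724 -0.044001115748093185 0.07597000499744357
126 -0.012902731626421797 0.011789606338855216 -0.07844761119194024 -0.05355740604658925 0.11734426191248086
```

View pics/t5.png

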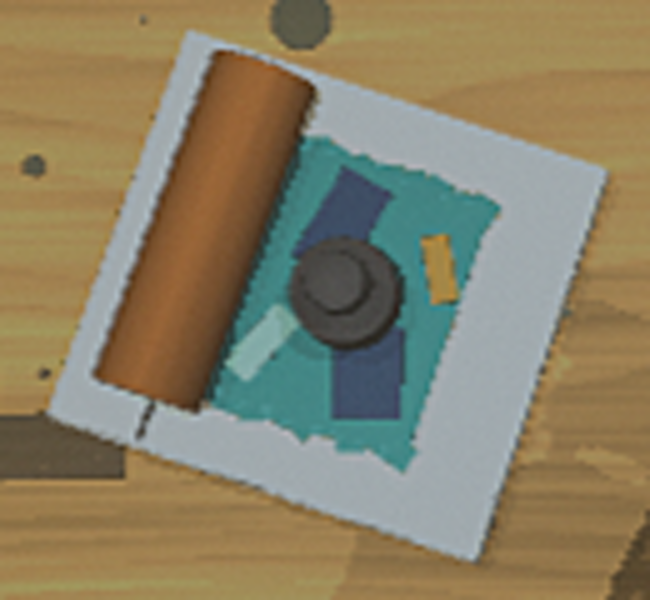

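The crop shows the weight upright on the middle of the piece at (345,290), within about 2 mm, and the roller square on the line. I'm handing in.

```bash
python3 -c "
from plant import r
print(r.hand_in())"
```

```text
the job is handed in; nothing more can be done
None
```

I rolled the piece down at about 10–15 N wherever I read the force, left the roller on the line (measured within about 1 mm and 0.5° of square), set the weight upright within about 2 mm of the middle of the piece, and handed in at about 38 s; no verdict came back.

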